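# Stow a tool adapter in its shuttered pocket

### The arm

A 6-joint arm with a two-finger parallel gripper is mounted at the origin on a cart in front of the work surface, level with it; the furniture and walls round the work are solid. World frame = base frame: x ahead of the robot, y to its left, z up, the work surface at z = 0. Lengths are in mm, angles in rad, forces in N, time in s.
With the tool pointing down it reaches from about 375 to 750 mm from the base axis. Payload 9 kg.
Tool frame: the origin (TCP) lies at the very end of the fingers, on their centre line; the grasp point (between the pads) lies 19 mm behind it (robot.grasp_offset is the distance from the TCP to the grasp point, in mm); x points along the fingers, z is the direction in which the jaws open and shut, and the axes are right-handed (so a half turn about x gives the same grasp; the last joint's range is limited). The gripper opens to 85 mm and grips with 20 to 120 N. Pads are 22 mm wide; open, the fingers measure 114 mm over their backs; the gripper's body (76 mm by 85 mm) begins 54 mm behind the grasp point. The pads swing forward as they close: fully open they stand 13 mm farther back than shut.
Start: joints at [-1.402, 0.104, 0.097, 1.564, 0, 1.353], TCP at [226.348, -555.701, 231.331] pointing down, gripper open.
Joint ranges: [-2.99, 2.99], [-0.84, 1.86], [-1.1, 1.16], [-1.84, 2.11], [-1.51, 1.56], [-3.14, 3.14]. Speed limits (rad/s): [2.22, 2.22, 2.57, 3.14, 3.14, 3.14].

### API

Orientations are given as a unit quaternion [x, y, z, w].
In Python, from workcell import robot gives the robot as it stands. The module is installed in compiled form; this text tells all that it offers.
- The arm moves only by the tool servo_tool, never from a script. Its argument "increments" is a list of rows, each an object with "offset": the shift along the tool's x, y, z in m, a list of three; "angular": the turn, a rotation vector about the tool's x, y, z in degrees, a list of three; "gripper": the opening, from 0 (shut) to 1 (fully open). In form: [{"offset": [tx, ty, tz], "angular": [rx, ry, rz], "gripper": gripper}, ...]. A call has 1 to 8 rows; each row shifts and turns the pose as measured when the row begins, along the tool's axes as they then stand; what a row does not reach is not made up. A row lasts 1/8 s, in which the tool goes at most 62.5 mm and 10.7 degrees, less where a joint would pass 70% of its speed; a pose out of reach is approached as far as the arm can. A call with a gripper value outside its range is refused whole. The fingers move at their own pace and stop on an object; "force" is the grip in N (left out, the last holds). Time passes only in rows, so rows that do not move let the fingers close. It gives the time, the measured TCP pose, the force and the opening at its end, in the units of the state.
- robot.sense(): the state, without advancing time (a new reading comes with each control period).
- robot.capture(name): name is "scene" or "top" or "wrist"; returns (picture, depth): 420x560x3 uint8, red, green, blue; 420x560 float32, mm along the optical axis (not along the pixel's ray), 0 where there is no reading.
- robot.camera_model(name): a dict with "intrinsics" (3x3 intrinsics, pixels), "R" (3x3) and "t" (3): a world point X has camera coordinates R X + t; the wrist camera has in their place "hand_eye" (4x4, takes a point from camera to tool coordinates, whose origin is the TCP and whose axes are the tool frame's). Camera axes: x right, y down, z forward; pixel columns grow to the right and rows downward; lengths in mm; the calibration is good to about 2 mm. A picture is of the moment at which its call begins: read the wrist's pose just before it. camera_model takes no time and is no camera call.
- robot.sign_off(): hands the job in, once; it reports no verdict.
The state is a dict: "t": time; "joints": joint angles; "joint_vel": joint speeds; "joint_efforts": joint torques, N m; "tool_pos": TCP position; "eef_rot": TCP orientation; "wrist_force": force on the tool from outside, world axes, zero at the start; "torque": the same for the moment, N m; "width": finger opening in mm.
Only numpy, scipy, OpenCV 4.12 (cv2) and the standard library are available. Lean on these libraries where they do the work, as an engineer would, in place of code of your own. Each camera call takes 0.05 s, during which the arm holds its last target. There are 200 camera calls.

### The job

Put the steel tool adapter away in the green tool pocket: carry it foot down to the middle of the yellow spring flaps, push it down through them so that it and your fingers hold the flaps open, and slowly press it home onto the sprung seat until the latch inside has snapped over its foot. Then let go and draw straight up out of the pocket, so that both flaps swing shut over the latched adapter. Press no harder than 25 N and leave everything else on the bench where it stands.

Things in the scene. Friction and masses are not known exactly. Their poses are not given: they have to be found in the camera images.
- adapter: Turned steel tool adapter, 0.2 to 0.35 kg, upright on the bench, 64 mm tall. From below: chamfered foot 30 mm dia., 14 mm high; groove 20 mm dia. up to 22 mm; knurled barrel 22 mm dia. from 22 to 64 mm with two brass rings. Origin: centre of its underside, z up its axis. Grip the barrel with the grasp centre 7 to 10 mm below its top, as the hand must go deep into the pocket.
- pocket: Green steel box fixed to the bench, 96 (x) by 184 (y) by 120 mm high, foot flange 132 mm in x, steel frame on top to 122 mm, hinge knuckles to 125 mm. Origin: centre of its underside; z up, y along its long side, which is also the flaps' meeting edge: let the fingers close along this y. Inside on its centre line a height-set cartridge holds a bore (34 mm), the seat pad and two latch bolts.
- mouth (a point): Middle of the flaps' meeting edge, level with the flaps, 120 mm above the bench and straight above the seat; axes as the pocket's. The opening is 46 mm (x) by 150 mm (y). Latched, the adapter's top lies 24 to 36 mm below this point. Passing the flaps takes up to 4 N; 17 to 5 mm above the pad the adapter's underside pushes the bevelled bolts aside with up to 8 N.
- flap_near (a joint): Yellow flap with a thick smooth black rubber lip (16 mm dia.), 22 mm wide and 148 mm long in all, hinged on the -x side of the opening 23 mm from the middle: angle in rad, 0 shut (level), growing to 1.35 as it is pushed down into the box; a light spring shuts it.
- flap_far (a joint): Yellow flap with black lip on the +x side, likewise; the two lips meet in the middle.
- seat_pad (a joint): Travel of the sprung seat pad in m: 0 up, 0.004 at its hard stop. Its upper face when up is 23 to 35 mm above the bench, unknown beforehand. It yields from 5 N (the adapter's weight does not press it); at 3 mm the bolts snap over the foot and hold it there, with friction at a push of 8 to 12 N. At 4 mm it is hard. Push at 10 mm/s or less, to 12 to 15 N; over 25 N is too much.
- holder_00: Black tool holder standing upright on the bench, 32 mm diameter, 96 mm tall; leave it. Origin: centre of its underside.
- soft_jaw: Black soft jaw block 40 x 75 x 30 mm on the bench; leave it. Origin: centre of its underside.
- insert_box_2: Flat black insert box with a white and green lid, 100 x 66 x 24 mm; leave it. Origin: centre of its underside.
- paste_jar: Jar with a red cap, 59 mm diameter, 118 mm tall; leave it. Origin: centre of its underside.
- spanner_19: Spanner 226 mm long, 35 mm wide, 10 mm thick, lying on the bench; leave it. Origin: centre of its underside.
Things that resemble listed ones, but are neither listed nor needed, are in the scene too. Leave any brown or purple look-alike of the adapter alone.

How it is judged (in metres and radians):
On the way, in this order (a step that is already met when the one before it is completed fails the run):
1. the adapter is carried above the pocket (z of adapter in the frame of pocket above 0.12 m and horizontal distance between adapter and mouth below 0.03 m), for 0.05 s.
2. the adapter goes upright through the flaps, which are both held open (value of joint each of flap_near, flap_far above 0.4 rad and z of adapter in the frame of pocket below 0.095 m and horizontal distance between adapter and mouth below 0.008 m and angle between adapter's own z axis and vertical below 0.2 rad), for 0.2 s.
3. the adapter is pressed down on the seat (value of joint seat_pad above 0.0025 m and z of adapter in the frame of pocket below 0.036 m), for 0.1 s.
At the end, for the whole second after the job is handed in: The adapter stands upright (within 0.1 rad) in the pocket within 5 mm of its centre line, held down by the latch so that the seat pad stays pressed by more than 1.8 mm, at rest; both flaps are shut (below 0.12 rad) (value of joint seat_pad above 0.0018 m and z of adapter in the frame of pocket below 0.036 m and horizontal distance between adapter and mouth below 0.005 m and angle between adapter's own z axis and vertical below 0.1 rad and value of joint each of flap_near, flap_far below 0.12 rad and linear speed of adapter below 0.02 m/s); the robot touches nothing.
It fails at once if the seat pad is pressed with more than 25 N, or the robot itself presses on the pocket with more than 25 N, or the adapter jams against the pocket with more than 40 N (contact force between adapter and seat_pad_c0 above 25 N or contact force between any of the arm, the fingers and pocket above 25 N or contact force between adapter and pocket above 40 N).
It fails at once if another thing on the bench is shifted by more than 15 mm (distance of any of holder_00, soft_jaw, insert_box_2, paste_jar, spanner_19 from where it was at the start of the episode above 0.015 m).
It also fails if it takes over 59 s, if anything falls off the work surface, if the arm or the gripper's body presses on something with over 40 N, if the wrist force passes 120 N, or if a joint passes its speed limit or range.

## Working session

There is one attempt and no reset: what is moved stays moved. The work goes in short steps, Python scripts to look and compute and a tool call to move; the robot and the scene stay as the last step left them, time stands still between calls to the robot, and variables do not carry over. Pictures are saved under pics/ and viewed, about 8 in all and at most 12, crops included, and the job is handed in when it is done.

Besides the shell and the picture viewer there is one more tool, called by a JSON object that holds its "op" and its "data". servo_tool: Moves the arm, as the interface text tells. Its arguments: {"type":"object","properties":{"increments":{"type":"array"},"force":{"type":"number"}},"required":["increments"]}

```bash
mkdir -p pics; cat > h.py <<'E'
import numpy as np, cv2
from workcell import robot
from scipy.spatial.transform import Rotation as Ro
def cap(n):
    s=robot.sense(); p,d=robot.capture(n); np.savez('last_'+n,p=p,d=d,pos=s['tool_pos'],q=s['eef_rot']); return p,d
def world(n,u,v,z=None,win=1):
    f=np.load('last_'+n+'.npz'); m=robot.camera_model(n); K=np.array(m['intrinsics'])
    r=np.linalg.inv(K)@[u,v,1]
    if 'R' in m:
        R=np.array(m['R']).T; o=-R@np.array(m['t'])
    else:
        H=np.array(m['hand_eye']); A=Ro.from_quat(f['q']).as_matrix(); R=A@H[:3,:3]; o=A@H[:3,3]+f['pos']
    if z is None:
        w=f['d'][int(v)-win:int(v)+win+1,int(u)-win:int(u)+win+1]; s=np.median(w[w>0])
        return o+R@r*s
    w=R@r; return o+w*(z-o[2])/w[2]
E
python3 - <<'E'
from h import *
for n in('scene','top'):
    p,d=cap(n); cv2.imwrite(f'pics/{n}0.png',p[...,::-1])
print(robot.sense())
print(robot.camera_model('wrist'))
E
```

```text
{'t': 0.1, 'joints': array([-1.40174176e+00,  1.04642007e-01,  9.65666662e-02,  1.56391500e+00,
       -1.77826097e-05,  1.35311352e+00]), 'joint_vel': array([ 4.24871403e-04, -9.34993953e-04,  2.99210541e-03,  9.74758110e-04,
       -1.25876315e-03,  5.96583266e-05]), 'joint_efforts': array([ 5.80929758e-03, -5.58206999e+01,  5.04720497e+01,  1.30383795e-02,
       -2.96395938e-04, -2.44675175e-05]), 'tool_pos': array([ 226.26309224, -555.37998478,  230.60947753]), 'eef_rot': array([ 0.39489955,  0.58705978, -0.39429688,  0.58646836]), 'wrist_force': array([ 0.5806401 , -0.46203315, -0.21952959]), 'torque': array([ 0.03095336,  0.00587373, -0.01154345]), 'width': 85.66697911348822}
{'intrinsics': array([[297.65336261,   0.        , 274.67958461],
       [  0.        , 297.65336261, 212.26267704],
       [  0.        ,   0.        ,   1.        ]]), 'hand_eye': array([[-6.32369854e-04, -3.23432507e-01,  9.46251031e-01,
        -1.41864752e+02],
       [ 1.46873791e-04, -9.46251240e-01, -3.23432480e-01,
         8.28710947e+01],
       [ 9.99999789e-01, -6.55494739e-05,  6.45884517e-04,
         3.75257537e-02],
       [ 0.00000000e+00,  0.00000000e+00,  0.00000000e+00,
         1.00000000e+00]])}
```

View pics/scene0.png

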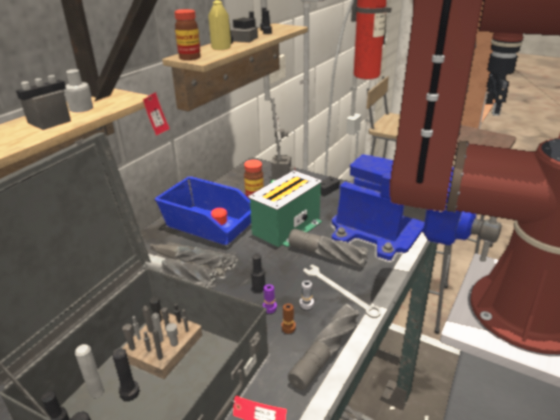

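View pics/top0.png

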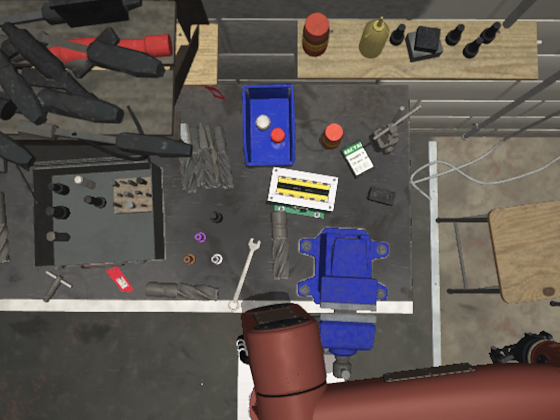

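Adapter candidates in the scene view are purple (269,297), brown (288,318) and bright steel (306,294); in the top view they are at (200,237), (189,258) and (216,259). The steel one fits the description. The pocket is at top (303,189), with flaps in yellow and black. I'll confirm with an enlarged crop.

```bash
python3 - <<'E'
from h import *
s=np.load('last_scene.npz')['p'];t=np.load('last_top.npz')['p']
a=cv2.resize(s[255:345,235:335],(400,360),interpolation=cv2.INTER_CUBIC)
b=cv2.resize(t[160:230,260:345],(400,330),interpolation=cv2.INTER_CUBIC)
c=cv2.resize(t[225:275,175:235],(400,333),interpolation=cv2.INTER_CUBIC)
o=np.zeros((600,800,3),np.uint8);o[:360,:400]=a;o[:330,400:]=b;o[333:,400:]=c[:267]
cv2.imwrite('pics/c1.png',o[...,::-1])
for n,u,v in[('top',216,259),('top',303,189),('top',270,168),('top',338,178),('top',333,211),('top',268,202),('top',217,216),('top',200,237),('top',189,258),('top',333,132),('top',280,240)]:
    print(u,v,world(n,u,v).round(1))
print('scene',world('scene',306,287).round(1),world('scene',286,188).round(1))
m=robot.camera_model('top');R=np.array(m['R']);print(R.round(3),(-R.T@m['t']).round(1))
E
```

```text
216 259 [430.1 220.2  65.5]
303 189 [631.5 -31.8 117.1]
270 168 [ 7.099e+02  6.770e+01 -1.000e-01]
338 178 [ 679.8 -142.2    2. ]
333 211 [ 577.7 -126.6    2.8]
268 202 [604.2  72.8   0.8]
217 216 [555.5 218.8  72.1]
200 237 [494.  269.   62.1]
189 258 [432.4 300.1  60.4]
333 132 [ 797.5 -117.7  117.9]
280 240 [487.2  34.2  41.4]
scene [429.  235.8  62.9] [637.3 -36.1 118.3]
[[ 0.007 -1.    -0.004]
 [-0.995 -0.006 -0.095]
 [ 0.095  0.004 -0.995]] [ 455.4    3.6 1626.9]
```

View pics/c1.png

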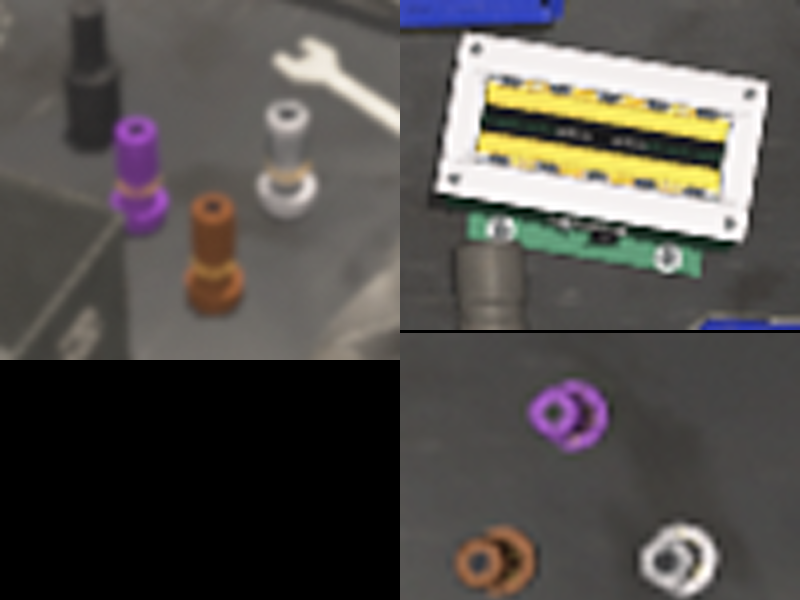

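The crop shows the bright steel part with brass rings, so the adapter is top (215,259). The pocket is turned by about -9°. Next I'll compute positions and the first moves.

```bash
cat >> h.py <<'E'
def to(pos,yaw):
    """tool offset (m) and angular (deg) to reach pos with tool x down, tool z = +-(pocket y at yaw)"""
    s=robot.sense(); A=Ro.from_quat(s['eef_rot']); 
    best=None
    for k in(1,-1):
        x=np.array([0,0,-1.]); z=k*np.array([-np.sin(yaw),np.cos(yaw),0]); y=np.cross(z,x)
        rv=(A.inv()*Ro.from_matrix(np.c_[x,y,z])).as_rotvec(degrees=True)
        print(k,'rot',rv.round(2))
    print('t',round(s['t'],2),'pos',s['tool_pos'].round(1),'off mm',A.inv().apply(np.array(pos)-s['tool_pos']).round(1),'F',s['wrist_force'].round(1),'w',round(s['width'],1))
E
python3 - <<'E'
from h import *
print('adapter top',world('top',215.2,259.1,64).round(1),'foot',world('top',217.1,259,10).round(1),'scene',world('scene',307,283,64).round(1))
c=[world('top',260+(u-400)/4.706,160+v/4.714,122) for u,v in[(465,33),(768,80),(745,240),(437,195)]]
c=np.array(c);print(c.round(1),c.mean(0)); e=(c[0]-c[1]+c[3]-c[2])/2;print('len',np.linalg.norm(e),'yaw',np.arctan2(-e[0],e[1]))
l=[world('top',260+(u-400)/4.706,160+v/4.714,120) for u,v in[(482,119),(722,153)]];print('lip',np.round(l,1),np.mean(l,0))
d=np.load('last_top.npz')['d']
for u,v in[(345,255),(345,275),(345,300),(325,240),(370,285)]:print(world('top',u,v).round(0))
print(Ro.from_quat(robot.sense()['eef_rot']).as_matrix().round(3))
to([430,221,200],-.15)
E
```

```text
adapter top [429.8 222.7  64. ] foot [429.3 224.5  10. ] scene [432.7 224.4  64. ]
[[ 693.8   52.   122. ]
 [ 666.2 -132.   122. ]
 [ 568.9 -117.9  122. ]
 [ 594.9   68.   122. ]] [630.95439016 -32.47090681 122.        ]
len 186.94668271710307 yaw -0.14380803895638908
lip [[ 641.5   41.3  120. ]
 [ 621.7 -104.2  120. ]] [631.63344457 -31.47519156 120.        ]
[ 445. -144.  185.]
[ 392. -144.  189.]
[ 326. -143.  194.]
[487. -97.  81.]
[ 366. -209.  197.]
[[-0.     0.926  0.377]
 [ 0.001  0.377 -0.926]
 [-1.     0.    -0.001]]
1 rot [-1.4925e+02 -1.0000e-02 -9.0000e-02]
-1 rot [30.75 -0.07  0.  ]
t 0.1 pos [ 226.3 -555.4  230.6] off mm [  31.5  481.5 -642.2] F [ 0.6 -0.5 -0.2] w 85.7
```

{"op": "servo_tool", "data": {"increments": [{"offset": [-0.04, 0.03, 0], "angular": [-3, 0, 0], "gripper": 0.6}, {"offset": [-0.03, 0.05, -0.005], "angular": [-6, 0, 0], "gripper": 0.6}, {"offset": [0, 0.06, -0.01], "angular": [-6, 0, 0], "gripper": 0.6}, {"offset": [0, 0.06, -0.01], "angular": [-6, 0, 0], "gripper": 0.6}, {"offset": [0, 0.06, -0.01], "angular": [-6, 0, 0], "gripper": 0.6}, {"offset": [0, 0.06, -0.01], "angular": [-6, 0, 0], "gripper": 0.6}, {"offset": [0, 0.06, -0.01], "angular": [-6, 0, 0], "gripper": 0.6}, {"offset": [0, 0.06, -0.01], "angular": [-6, 0, 0], "gripper": 0.6}]}}

```text
t: 1.1
tool_pos: [502.1, -213.3, 298.9]
eef_rot: [0.137, 0.696, -0.131, 0.693]
wrist_force: [0.4, 0.1, -1.1]
width: 51.1
```

```bash
python3 -c "
from h import *
to([430.5,223.5,200],-.145);print(robot.sense()['joints'].round(2))"
```

```text
1 rot [-103.54    0.11   -0.54]
-1 rot [76.46 -0.5  -0.11]
t 1.1 pos [ 502.1 -213.3  298.9] off mm [ 102.5  378.1 -228.5] F [ 0.4  0.1 -1.1] w 51.1
[-0.64 -0.03  0.09  1.69  0.    1.31]
```

{"op": "servo_tool", "data": {"increments": [{"offset": [0, 0.056, 0], "angular": [-10, 0, 0], "gripper": 0.6}, {"offset": [0, 0.056, 0], "angular": [-10, 0, 0], "gripper": 0.6}, {"offset": [0, 0.056, 0.005], "angular": [-10, 0, 0], "gripper": 0.6}, {"offset": [0, 0.056, 0.005], "angular": [-10, 0, 0], "gripper": 0.6}, {"offset": [0.01, 0.056, 0.005], "angular": [-10, 0, 0], "gripper": 0.6}, {"offset": [0.02, 0.056, 0.005], "angular": [-10, 0, 0], "gripper": 0.6}, {"offset": [0.02, 0.05, 0.005], "angular": [-10, 0, 0], "gripper": 0.6}, {"offset": [0.02, 0.04, 0.005], "angular": [-10, 0, 0], "gripper": 0.6}]}}

```text
t: 2.1
tool_pos: [440.5, 197.5, 228.3]
eef_rot: [-0.355, 0.609, 0.362, 0.61]
wrist_force: [-0.4, -0.0, 0.5]
width: 50.8
```

```bash
python3 -c "
from h import *
to([430.5,223.5,200],-.145);print(robot.sense()['joints'].round(2))"
```

```text
1 rot [-20.73   0.44  -0.42]
-1 rot [159.27  -0.59  -0.62]
t 2.1 pos [440.5 197.5 228.3] off mm [28.6 21.1 17.7] F [-0.4 -0.   0.5] w 50.8
[ 0.14 -0.25 -0.25  1.58  0.01  0.65]
```

{"op": "servo_tool", "data": {"increments": [{"offset": [0.02, 0.02, 0.018], "angular": [-10, 0.2, -0.2], "gripper": 0.6}, {"offset": [0.02, 0, 0], "angular": [-10, 0.2, -0.2], "gripper": 0.6}, {"offset": [0.02, 0, 0], "angular": [0, 0, 0], "gripper": 0.6}, {"offset": [0, 0, 0], "angular": [0, 0, 0], "gripper": 0.6}]}}

```text
t: 2.6
tool_pos: [427.1, 226.4, 164.4]
eef_rot: [-0.463, 0.534, 0.465, 0.532]
wrist_force: [-0.5, -0.5, 0.9]
width: 51.4
```

```bash
python3 -c "
from h import *
to([430.5,223.5,150],-.145);print(robot.sense()['joints'].round(2))
p,d=cap('wrist');cv2.imwrite('pics/w1.png',p[...,::-1])"
```

```text
1 rot [ 0.4  -0.04 -0.22]
-1 rot [-1.796e+02  3.400e-01 -6.000e-02]
t 2.6 pos [427.1 226.4 164.4] off mm [14.4 -3.8 -2.4] F [-0.5 -0.5  0.9] w 51.4
[ 0.22 -0.25 -0.37  1.46  0.    0.35]
```

View pics/w1.png

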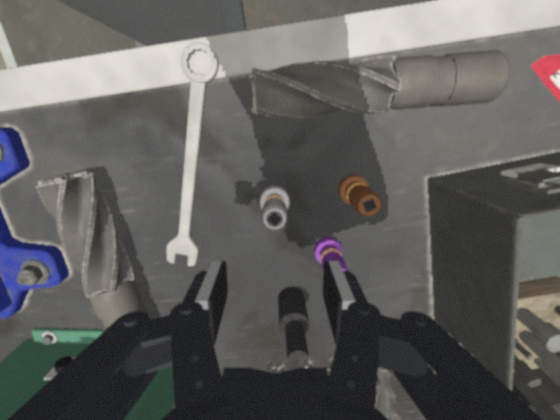

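```bash
python3 -c "
from h import *
print(world('wrist',275,217,64).round(1),world('wrist',275,196,7).round(1),'purple',world('wrist',327,262,64).round(1),'brown',world('wrist',371,206,64).round(1),world('wrist',275,217,win=3))
s=np.load('last_wrist.npz')['p'];a=cv2.resize(s[170:250,235:315],(560,560),interpolation=cv2.INTER_CUBIC)
cv2.imwrite('pics/w1c.png',a[...,::-1])"
```

```text
[430.1 225.8  64. ] [427.1 226.2   7. ] purple [479.7 266.8  64. ] brown [431.5 308.4  64. ] [430.22470195 225.80480729  63.73087012]
```

View pics/w1c.png

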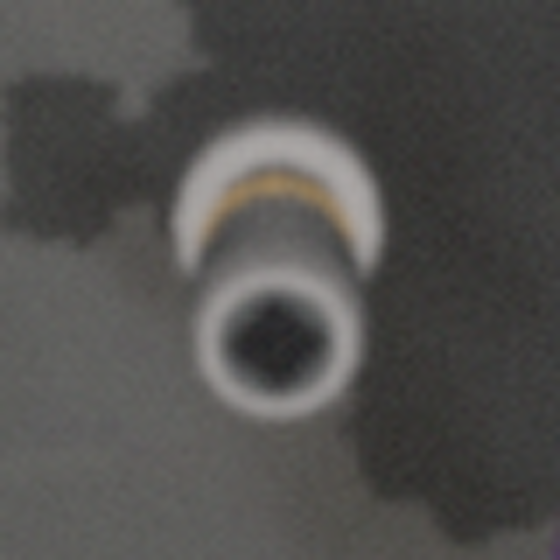

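{"op": "servo_tool", "data": {"increments": [{"offset": [0.02, -0.004, -0.001], "angular": [0.4, 0, -0.2], "gripper": 0.6}, {"offset": [0.04, 0, 0], "angular": [0, 0, 0], "gripper": 0.6}, {"offset": [0.03, 0, 0], "angular": [0, 0, 0], "gripper": 0.6}, {"offset": [0, 0, 0], "angular": [0, 0, 0], "gripper": 0.6}]}}

```text
t: 3.15
tool_pos: [435.1, 224.8, 78.5]
eef_rot: [-0.463, 0.533, 0.46, 0.538]
wrist_force: [0.1, 0.5, 0.5]
width: 51.3
```

```bash
python3 -c "
from h import *
to([430.8,225,37],-.145)"
```

```text
1 rot [-0.18  0.12  0.41]
-1 rot [179.82   0.65  -0.19]
t 3.15 pos [435.1 224.8  78.5] off mm [41.5  4.5 -0.5] F [0.1 0.5 0.5] w 51.3
```

{"op": "servo_tool", "data": {"increments": [{"offset": [0.01, 0.004, 0], "angular": [0, 0, 0.4], "gripper": 0.6}, {"offset": [0.012, 0, 0], "angular": [0, 0, 0], "gripper": 0.6}, {"offset": [0.012, 0, 0], "angular": [0, 0, 0], "gripper": 0.6}, {"offset": [0, 0, 0], "angular": [0, 0, 0], "gripper": 0.6}]}}

```text
t: 3.65
tool_pos: [433.5, 225.9, 46.4]
eef_rot: [-0.462, 0.534, 0.461, 0.538]
wrist_force: [0.2, -1.2, 0.6]
width: 51.2
```

```bash
python3 -c "
from h import *
to([430.8,225,37],-.145)"
```

```text
1 rot [-0.21  0.22  0.25]
-1 rot [179.79   0.4   -0.35]
t 3.65 pos [433.5 225.9  46.4] off mm [ 9.4  2.5 -1.3] F [ 0.2 -1.2  0.6] w 51.2
```

{"op": "servo_tool", "data": {"increments": [{"offset": [0.006, 0.003, -0.001], "angular": [0, 0.2, 0.3], "gripper": 0.6}, {"offset": [0.004, 0, 0], "angular": [0, 0, 0], "gripper": 0.6}, {"offset": [0, 0, 0], "angular": [0, 0, 0], "gripper": 0.6}]}}

```text
t: 4.03
tool_pos: [430.5, 225.4, 36.2]
eef_rot: [-0.461, 0.536, 0.462, 0.536]
wrist_force: [0.4, 0.9, 0.4]
width: 51.2
```

```bash
python3 -c "
from h import *
to([430.8,225,37],-.145)"
```

```text
1 rot [-0.21  0.02 -0.04]
-1 rot [ 1.7979e+02 -6.0000e-02 -3.0000e-02]
t 4.03 pos [430.5 225.4  36.2] off mm [-0.8 -0.4 -0.4] F [0.4 0.9 0.4] w 51.2
```

{"op": "servo_tool", "data": {"increments": [{"offset": [-0.001, 0, 0], "angular": [0, 0, 0], "gripper": 0}, {"offset": [0, 0, 0], "angular": [0, 0, 0], "gripper": 0}, {"offset": [0, 0, 0], "angular": [0, 0, 0], "gripper": 0}, {"offset": [0, 0, 0], "angular": [0, 0, 0], "gripper": 0}, {"offset": [0, 0, 0], "angular": [0, 0, 0], "gripper": 0}], "force": 80}}

```text
t: 4.65
tool_pos: [430.9, 225.5, 38.0]
eef_rot: [-0.461, 0.536, 0.462, 0.536]
wrist_force: [0.8, 0.6, -0.3]
width: 19.6
```

{"op": "servo_tool", "data": {"increments": [{"offset": [-0.02, 0, 0], "angular": [0, 0, 0], "gripper": 0}, {"offset": [-0.05, 0, 0], "angular": [0, 0, 0], "gripper": 0}, {"offset": [-0.06, 0, 0], "angular": [0, 0, 0], "gripper": 0}, {"offset": [-0.06, 0, 0], "angular": [0, 0, 0], "gripper": 0}, {"offset": [-0.02, 0, 0], "angular": [0, 0, 0], "gripper": 0}, {"offset": [0, 0, 0], "angular": [0, 0, 0], "gripper": 0}]}}

```text
t: 5.4
tool_pos: [429.0, 225.0, 251.5]
eef_rot: [-0.461, 0.537, 0.462, 0.534]
wrist_force: [-0.1, -0.5, -1.8]
width: 19.4
```

```bash
python3 -c "
from h import *
to([631.3,-32,215],-.145)"
```

```text
1 rot [-0.21 -0.06 -0.26]
-1 rot [ 1.7979e+02 -4.1000e-01  9.0000e-02]
t 5.4 pos [429.  225.  251.5] off mm [  35.7 -238.3 -224.2] F [-0.1 -0.5 -1.8] w 19.4
```

{"op": "servo_tool", "data": {"increments": [{"offset": [0, -0.02, -0.019], "angular": [0, 0, 0], "gripper": 0}, {"offset": [0, -0.034, -0.032], "angular": [0, 0, 0], "gripper": 0}, {"offset": [0, -0.034, -0.032], "angular": [0, 0, 0], "gripper": 0}, {"offset": [0, -0.034, -0.032], "angular": [0, 0, 0], "gripper": 0}, {"offset": [0, -0.034, -0.032], "angular": [0, 0, 0], "gripper": 0}, {"offset": [0, -0.025, -0.024], "angular": [0, 0, 0], "gripper": 0}, {"offset": [0, -0.015, -0.014], "angular": [0, 0, 0], "gripper": 0}, {"offset": [0, 0, 0], "angular": [0, 0, 0], "gripper": 0}]}}

```text
t: 6.4
tool_pos: [595.7, 7.1, 233.5]
eef_rot: [-0.456, 0.541, 0.468, 0.53]
wrist_force: [-0.3, 0.6, -2.9]
width: 19.5
```

```bash
python3 -c "
from h import *
to([631.3,-32,215],-.145)"
```

```text
1 rot [-0.11 -0.05 -1.33]
-1 rot [ 1.7988e+02 -2.0800e+00  7.0000e-02]
t 6.4 pos [595.7   7.1 233.5] off mm [ 17.6 -41.4 -33.5] F [-0.3  0.6 -2.9] w 19.5
```

{"op": "servo_tool", "data": {"increments": [{"offset": [0.005, -0.01, -0.033], "angular": [0, 0, -0.7], "gripper": 0}, {"offset": [0, 0, 0], "angular": [0, 0, -0.6], "gripper": 0}, {"offset": [0, 0, 0], "angular": [0, 0, 0], "gripper": 0}, {"offset": [0, 0, 0], "angular": [0, 0, 0], "gripper": 0}]}}

```text
t: 6.9
tool_pos: [598.0, -24.3, 224.1]
eef_rot: [-0.461, 0.536, 0.464, 0.534]
wrist_force: [0.7, 0.6, -1.5]
width: 19.7
```

```bash
python3 -c "
from h import *
to([631.3,-32,215],-.145)
p,d=cap('wrist');cv2.imwrite('pics/w2.png',p[...,::-1])"
```

```text
1 rot [ 0.03  0.05 -0.35]
-1 rot [-1.7997e+02  5.6000e-01  8.0000e-02]
t 6.9 pos [598.  -24.3 224.1] off mm [  8.9 -34.1  -2.8] F [ 0.7  0.6 -1.5] w 19.7
```

View pics/w2.png

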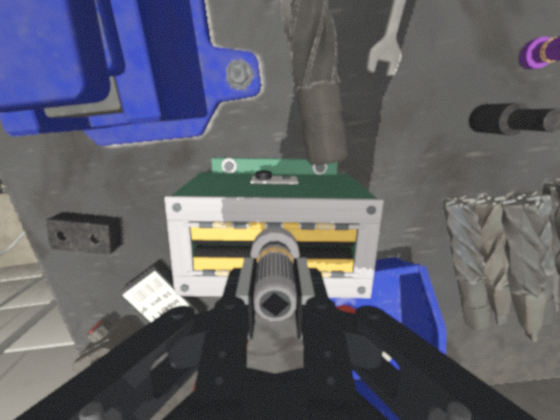

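```bash
python3 -c "
from h import *
s=np.load('last_wrist.npz')['p'];a=cv2.resize(s[185:335,160:390],(782,510),interpolation=cv2.INTER_CUBIC)
cv2.imwrite('pics/w2c.png',a[...,::-1])
c=np.array([world('wrist',u,v,122) for u,v in[(166,197.5),(382,200),(371.5,298),(172.5,295.5)]]);print(c.round(1),c.mean(0).round(1))
"
```

```text
[[ 570.6 -114.2  122. ]
 [ 599.3   67.8  122. ]
 [ 696.2   54.9  122. ]
 [ 666.  -133.1  122. ]] [633.  -31.2 122. ]
```

View pics/w2c.png

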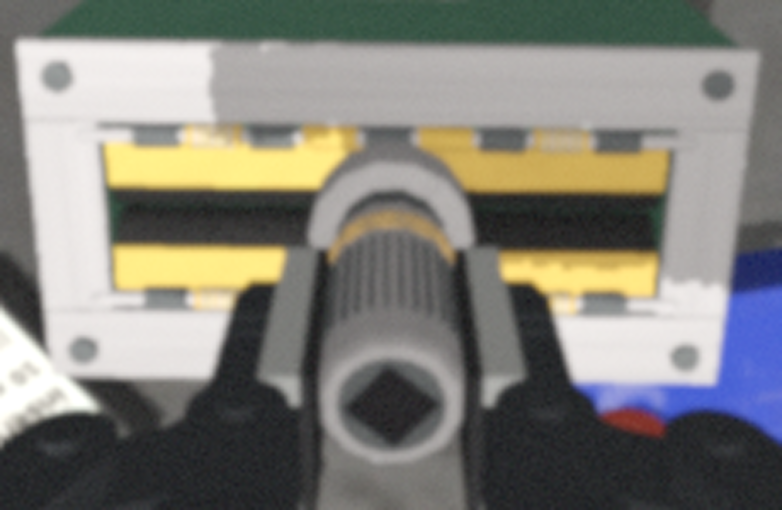

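```bash
python3 -c "
from h import *
f=np.load('last_wrist.npz');T=f['pos'];A=Ro.from_quat(f['q']);print(T.round(1))
g=lambda u,v,z:world('wrist',160+u/3.4,185+v/3.4,z)
for n,w in(('top',g(391,403,T[2]+26.5)),('shoulder',g(392,241,T[2]-24))): print(n,w.round(1),'tool',A.inv().apply(w-T).round(1))
for n,q,z in(('screws',[(57,75),(717,85),(684,357),(83,349)],122),('corners',[(17,40),(757,52),(715,383),(48,377)],122),('hinge',[(105,138),(670,146),(658,297),(115,290)],121)):
  c=np.array([g(u,v,z) for u,v in q]);m=c.mean(0);e=(c[1]-c[0]+c[2]-c[3])/2;print(n,m.round(1),'len',np.linalg.norm(e).round(1),np.linalg.norm((c[2]+c[3]-c[0]-c[1])/2).round(1),'yaw',np.arctan2(-e[0],e[1]).round(4),'tool off',A.inv().apply(m-T).round(1))
"
```

```text
[598.  -24.3 224.1]
top [598.1 -24.5 250.6] tool [-26.5   0.1  -0.2]
shoulder [599.5 -24.5 200.1] tool [24.  -1.6  0. ]
screws [633.1 -30.9 122. ] len 167.5 79.9 yaw -0.1601 tool off [101.9 -36.3  -1.5]
corners [632.9 -31.1 122. ] len 186.7 97.6 yaw -0.1581 tool off [101.9 -36.2  -1.8]
hinge [632.7 -30.3 121. ] len 147.8 44.5 yaw -0.1593 tool off [102.9 -35.8  -1.1]
```

{"op": "servo_tool", "data": {"increments": [{"offset": [0.005, -0.02, -0.001], "angular": [0.3, 0, -0.3], "gripper": 0}, {"offset": [0.01, -0.01, -0.001], "angular": [0.3, 0, 0], "gripper": 0}, {"offset": [0.01, 0, 0], "angular": [0, 0, 0], "gripper": 0}, {"offset": [0, 0, 0], "angular": [0, 0, 0], "gripper": 0}]}}

```text
t: 7.45
tool_pos: [627.5, -28.7, 197.7]
eef_rot: [-0.46, 0.537, 0.461, 0.537]
wrist_force: [0.6, 0.8, -2.6]
width: 19.6
```

```bash
python3 -c "
from h import *
to([632,-31.2,175],-.155)"
```

```text
1 rot [ 0.12  0.07 -0.11]
-1 rot [-1.7988e+02  1.8000e-01  1.0000e-01]
t 7.45 pos [627.5 -28.7 197.7] off mm [22.7 -4.9 -1.8] F [ 0.6  0.8 -2.6] w 19.6
```

{"op": "servo_tool", "data": {"increments": [{"offset": [0.005, -0.005, -0.002], "angular": [0, 0, 0], "gripper": 0}, {"offset": [0.01, 0, 0], "angular": [0, 0, 0], "gripper": 0}, {"offset": [0.003, 0, 0], "angular": [0, 0, 0], "gripper": 0}, {"offset": [0, 0, 0], "angular": [0, 0, 0], "gripper": 0}]}}

```text
t: 7.95
tool_pos: [631.8, -31.5, 178.7]
eef_rot: [-0.46, 0.537, 0.461, 0.537]
wrist_force: [0.3, -0.7, -1.7]
width: 19.2
```

```bash
python3 -c "
from h import *
to([632,-31.2,175],-.155)
p,d=cap('wrist');cv2.imwrite('pics/w3.png',cv2.resize(p[140:300,130:420],(798,440),interpolation=cv2.INTER_CUBIC)[...,::-1])"
```

```text
1 rot [ 0.12  0.07 -0.11]
-1 rot [-1.7988e+02  1.8000e-01  1.0000e-01]
t 7.95 pos [631.8 -31.5 178.7] off mm [ 3.7 -0.1  0.3] F [ 0.3 -0.7 -1.7] w 19.2
```

View pics/w3.png

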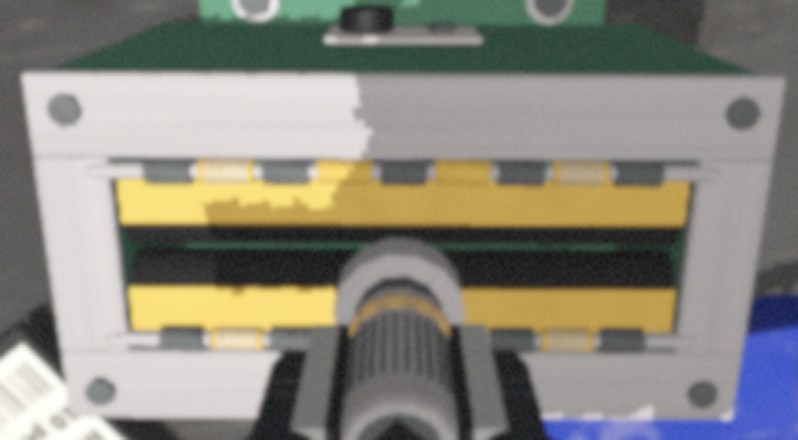

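```bash
python3 -c "
from h import *
f=np.load('last_wrist.npz');T=f['pos'];A=Ro.from_quat(f['q']);print(T.round(1))
k=798/290
g=lambda u,v,z:world('wrist',130+u/k,140+v/2.75,z)
w=g(401,316,T[2]-24);print(w.round(1),A.inv().apply(w-T).round(1))
for n,q,z in(('screws',[(64,109),(743,113),(702,393),(100,391)],122),('hinge',[(115,172),(692,174),(678,339),(127,338)],121.5)):
  c=np.array([g(u,v,z) for u,v in q]);m=c.mean(0);e=(c[1]-c[0]+c[2]-c[3])/2;print(n,m.round(1),'yaw',np.arctan2(-e[0],e[1]).round(4),'tool off',A.inv().apply(m-T).round(1))
"
```

```text
[631.8 -31.5 178.7]
[632.7 -31.3 154.7] [24.  -0.9  0.3]
screws [633.  -30.9 122. ] yaw -0.1578 tool off [56.7 -1.2  0.8]
hinge [632.9 -30.7 121.5] yaw -0.1557 tool off [57.2 -1.1  0.9]
```

{"op": "servo_tool", "data": {"increments": [{"offset": [0.006, 0, 0.0005], "angular": [0.1, 0, 0], "gripper": 0}, {"offset": [0.006, 0, 0], "angular": [0, 0, 0], "gripper": 0}, {"offset": [0.006, 0, 0], "angular": [0, 0, 0], "gripper": 0}, {"offset": [0.006, 0, 0], "angular": [0, 0, 0], "gripper": 0}, {"offset": [0.006, 0, 0], "angular": [0, 0, 0], "gripper": 0}, {"offset": [0.006, 0, 0], "angular": [0, 0, 0], "gripper": 0}, {"offset": [0, 0, 0], "angular": [0, 0, 0], "gripper": 0}]}}

```text
t: 8.88
tool_pos: [632.6, -31.1, 141.8]
eef_rot: [-0.46, 0.537, 0.46, 0.538]
wrist_force: [-0.6, 0.6, -1.5]
width: 19.6
```

```bash
python3 -c "
from h import *
to([632,-31,113],-.155)"
```

```text
1 rot [0.02 0.05 0.04]
-1 rot [-1.7998e+02 -6.0000e-02  8.0000e-02]
t 8.88 pos [632.6 -31.1 141.8] off mm [28.8  0.7 -0. ] F [-0.6  0.6 -1.5] w 19.6
```

{"op": "servo_tool", "data": {"increments": [{"offset": [0.006, 0.0005, 0], "angular": [0, 0, 0], "gripper": 0}, {"offset": [0.006, 0, 0], "angular": [0, 0, 0], "gripper": 0}, {"offset": [0.006, 0, 0], "angular": [0, 0, 0], "gripper": 0}, {"offset": [0.006, 0, 0], "angular": [0, 0, 0], "gripper": 0}, {"offset": [0.004, 0, 0], "angular": [0, 0, 0], "gripper": 0}, {"offset": [0, 0, 0], "angular": [0, 0, 0], "gripper": 0}, {"offset": [0, 0, 0], "angular": [0, 0, 0], "gripper": 0}, {"offset": [0, 0, 0], "angular": [0, 0, 0], "gripper": 0}]}}

```text
t: 9.88
tool_pos: [631.4, -30.8, 110.7]
eef_rot: [-0.459, 0.537, 0.461, 0.537]
wrist_force: [-0.0, -0.3, -2.4]
width: 19.3
```

```bash
python3 -c "
from h import *
to([632,-31,100],-.155)"
```

```text
1 rot [ 0.02  0.06 -0.08]
-1 rot [-1.7998e+02  1.3000e-01  1.0000e-01]
t 9.88 pos [631.4 -30.8 110.7] off mm [10.7 -0.6 -0.1] F [-0.  -0.3 -2.4] w 19.3
```

{"op": "servo_tool", "data": {"increments": [{"offset": [0.002, -0.0005, 0], "angular": [0, 0, 0], "gripper": 0}, {"offset": [0.002, 0, 0], "angular": [0, 0, 0], "gripper": 0}, {"offset": [0.002, 0, 0], "angular": [0, 0, 0], "gripper": 0}, {"offset": [0.002, 0, 0], "angular": [0, 0, 0], "gripper": 0}, {"offset": [0.002, 0, 0], "angular": [0, 0, 0], "gripper": 0}, {"offset": [0.002, 0, 0], "angular": [0, 0, 0], "gripper": 0}]}}

```text
t: 10.62
tool_pos: [632.5, -31.0, 98.8]
eef_rot: [-0.46, 0.537, 0.46, 0.537]
wrist_force: [-0.0, 0.6, -1.9]
width: 19.4
```

```bash
python3 -c "
from h import *
to([632,-31,90],-.155)"
```

```text
1 rot [0.02 0.06 0.01]
-1 rot [-1.7998e+02 -1.0000e-02  9.0000e-02]
t 10.62 pos [632.5 -31.   98.8] off mm [ 8.8  0.5 -0.1] F [-0.   0.6 -1.9] w 19.4
```

{"op": "servo_tool", "data": {"increments": [{"offset": [0.0015, 0.0004, 0], "angular": [0, 0, 0], "gripper": 0}, {"offset": [0.0015, 0, 0], "angular": [0, 0, 0], "gripper": 0}, {"offset": [0.0015, 0, 0], "angular": [0, 0, 0], "gripper": 0}, {"offset": [0.0015, 0, 0], "angular": [0, 0, 0], "gripper": 0}, {"offset": [0.0015, 0, 0], "angular": [0, 0, 0], "gripper": 0}, {"offset": [0.001, 0, 0], "angular": [0, 0, 0], "gripper": 0}]}}

```text
t: 11.38
tool_pos: [632.0, -30.9, 89.5]
eef_rot: [-0.46, 0.537, 0.46, 0.537]
wrist_force: [-0.2, -0.4, -0.8]
width: 19.5
```

{"op": "servo_tool", "data": {"increments": [{"offset": [0.001, 0, 0], "angular": [0, 0, 0], "gripper": 0}, {"offset": [0.001, 0, 0], "angular": [0, 0, 0], "gripper": 0}, {"offset": [0.001, 0, 0], "angular": [0, 0, 0], "gripper": 0}, {"offset": [0.001, 0, 0], "angular": [0, 0, 0], "gripper": 0}, {"offset": [0.001, 0, 0], "angular": [0, 0, 0], "gripper": 0}]}}

```text
t: 12.0
tool_pos: [632.0, -30.9, 84.2]
eef_rot: [-0.46, 0.537, 0.46, 0.537]
wrist_force: [0.1, 0.3, -1.2]
width: 19.6
```

{"op": "servo_tool", "data": {"increments": [{"offset": [0.001, 0, 0], "angular": [0, 0, 0], "gripper": 0}, {"offset": [0.001, 0, 0], "angular": [0, 0, 0], "gripper": 0}, {"offset": [0.001, 0, 0], "angular": [0, 0, 0], "gripper": 0}, {"offset": [0.001, 0, 0], "angular": [0, 0, 0], "gripper": 0}]}}

```text
t: 12.5
tool_pos: [632.7, -31.1, 81.0]
eef_rot: [-0.46, 0.537, 0.46, 0.538]
wrist_force: [-0.2, 0.7, 1.4]
width: 19.1
```

{"op": "servo_tool", "data": {"increments": [{"offset": [0.001, 0.0003, 0], "angular": [0, 0, 0], "gripper": 0}, {"offset": [0.001, 0, 0], "angular": [0, 0, 0], "gripper": 0}, {"offset": [0.001, 0, 0], "angular": [0, 0, 0], "gripper": 0}]}}

```text
t: 12.88
tool_pos: [632.7, -31.1, 78.3]
eef_rot: [-0.46, 0.536, 0.459, 0.538]
wrist_force: [-0.8, 0.4, 1.6]
width: 19.1
```

{"op": "servo_tool", "data": {"increments": [{"offset": [0.001, 0.0004, 0], "angular": [0, 0, 0], "gripper": 0}, {"offset": [0.001, 0, 0], "angular": [0, 0, 0], "gripper": 0}, {"offset": [0.001, 0, 0], "angular": [0, 0, 0], "gripper": 0}]}}

```text
t: 13.25
tool_pos: [632.1, -31.0, 74.7]
eef_rot: [-0.46, 0.536, 0.459, 0.538]
wrist_force: [0.3, -0.2, -0.1]
width: 19.4
```

{"op": "servo_tool", "data": {"increments": [{"offset": [0.001, 0, 0], "angular": [0, 0, 0], "gripper": 0}, {"offset": [0.001, 0, 0], "angular": [0, 0, 0], "gripper": 0}, {"offset": [0.001, 0, 0], "angular": [0, 0, 0], "gripper": 0}]}}

```text
t: 13.62
tool_pos: [631.8, -31.0, 71.0]
eef_rot: [-0.46, 0.537, 0.46, 0.538]
wrist_force: [0.4, -0.1, 0.2]
width: 19.6
```

{"op": "servo_tool", "data": {"increments": [{"offset": [0.001, 0, 0], "angular": [0, 0, 0], "gripper": 0}, {"offset": [0.001, 0, 0], "angular": [0, 0, 0], "gripper": 0}, {"offset": [0.0005, 0, 0], "angular": [0, 0, 0], "gripper": 0}]}}

```text
t: 14.0
tool_pos: [632.1, -31.0, 68.9]
eef_rot: [-0.46, 0.536, 0.459, 0.538]
wrist_force: [-2.1, -0.3, 4.4]
width: 19.3
```

{"op": "servo_tool", "data": {"increments": [{"offset": [0.001, 0, 0], "angular": [0, 0, 0], "gripper": 0}, {"offset": [0.001, 0, 0], "angular": [0, 0, 0], "gripper": 0}]}}

```text
t: 14.25
tool_pos: [632.2, -31.0, 68.1]
eef_rot: [-0.46, 0.536, 0.459, 0.538]
wrist_force: [-2.4, 0.4, 5.0]
width: 19.5
```

{"op": "servo_tool", "data": {"increments": [{"offset": [0.0015, 0, 0], "angular": [0, 0, 0], "gripper": 0}, {"offset": [0.0015, 0, 0], "angular": [0, 0, 0], "gripper": 0}]}}

```text
t: 14.5
tool_pos: [632.3, -31.0, 66.3]
eef_rot: [-0.461, 0.536, 0.459, 0.538]
wrist_force: [-2.7, 0.5, 3.9]
width: 19.5
```

{"op": "servo_tool", "data": {"increments": [{"offset": [0.0013, 0.0005, 0], "angular": [0, 0, 0.1], "gripper": 0}, {"offset": [0.0013, 0.0005, 0], "angular": [0, 0, 0], "gripper": 0}]}}

```text
t: 14.75
tool_pos: [632.2, -31.0, 65.3]
eef_rot: [-0.461, 0.536, 0.459, 0.538]
wrist_force: [-1.9, 1.6, 7.9]
width: 19.3
```

{"op": "servo_tool", "data": {"increments": [{"offset": [0.0013, 0, 0], "angular": [0, 0, 0], "gripper": 0}, {"offset": [0.0013, 0, 0], "angular": [0, 0, 0], "gripper": 0}]}}

```text
t: 15.0
tool_pos: [632.6, -31.1, 64.9]
eef_rot: [-0.461, 0.536, 0.459, 0.538]
wrist_force: [-6.1, 0.1, 14.6]
width: 19.7
```

{"op": "servo_tool", "data": {"increments": [{"offset": [0, 0, 0], "angular": [0, 0, 0], "gripper": 0}]}}

```text
t: 15.12
tool_pos: [632.4, -31.0, 65.5]
eef_rot: [-0.461, 0.536, 0.459, 0.538]
wrist_force: [-2.9, 0.3, 4.9]
width: 19.4
```

{"op": "servo_tool", "data": {"increments": [{"offset": [-0.001, 0, 0], "angular": [0, 0, 0], "gripper": 0}, {"offset": [-0.001, 0, 0], "angular": [0, 0, 0], "gripper": 0}]}}

```text
t: 15.38
tool_pos: [632.0, -30.9, 66.2]
eef_rot: [-0.461, 0.536, 0.459, 0.538]
wrist_force: [3.5, -0.6, -9.5]
width: 19.8
```

{"op": "servo_tool", "data": {"increments": [{"offset": [0, 0, 0], "angular": [0, 0, 0], "gripper": 0}, {"offset": [0, 0, 0], "angular": [0, 0, 0], "gripper": 0.5}, {"offset": [0, 0, 0], "angular": [0, 0, 0], "gripper": 0.5}, {"offset": [0, 0, 0], "angular": [0, 0, 0], "gripper": 0.5}, {"offset": [0, 0, 0], "angular": [0, 0, 0], "gripper": 0.5}]}}

```text
t: 16.0
tool_pos: [632.6, -31.1, 67.2]
eef_rot: [-0.461, 0.536, 0.459, 0.538]
wrist_force: [1.1, 0.5, 1.0]
width: 42.7
```

```bash
python3 -c "
from h import *
p,d=cap('wrist');cv2.imwrite('pics/w4.png',p[...,::-1]);to([632,-31,67],-.155)"
```

```text
1 rot [ 0.04 -0.01  0.29]
-1 rot [-1.7996e+02 -4.5000e-01 -2.0000e-02]
t 16.05 pos [632.6 -31.1  67.2] off mm [ 0.2  0.6 -0. ] F [ 0.8 -0.   1.9] w 42.6
```

View pics/w4.png

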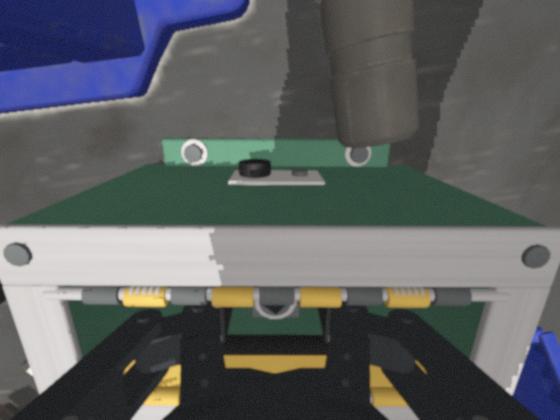

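The flaps are open and the adapter rim at (275,305) sits clear between the opened fingers. I'll withdraw straight up.

{"op": "servo_tool", "data": {"increments": [{"offset": [-0.004, 0, 0], "angular": [0, 0, 0], "gripper": 0.5}, {"offset": [-0.008, 0, 0], "angular": [0, 0, 0], "gripper": 0.5}, {"offset": [-0.01, 0, 0], "angular": [0, 0, 0], "gripper": 0.5}, {"offset": [-0.01, 0, 0], "angular": [0, 0, 0], "gripper": 0.5}, {"offset": [-0.01, 0, 0], "angular": [0, 0, 0], "gripper": 0.5}, {"offset": [-0.01, 0, 0], "angular": [0, 0, 0], "gripper": 0.5}]}}

```text
t: 16.8
tool_pos: [631.9, -30.9, 122.4]
eef_rot: [-0.461, 0.536, 0.459, 0.538]
wrist_force: [0.3, -0.1, 0.5]
width: 42.2
```

{"op": "servo_tool", "data": {"increments": [{"offset": [-0.02, 0, 0], "angular": [0, 0, 0], "gripper": 0.5}, {"offset": [-0.03, 0, 0], "angular": [0, 0, 0], "gripper": 0.5}, {"offset": [-0.03, 0, 0], "angular": [0, 0, 0], "gripper": 0.5}, {"offset": [-0.02, 0, 0], "angular": [0, 0, 0], "gripper": 0.5}, {"offset": [0, 0, 0], "angular": [0, 0, 0], "gripper": 0.5}, {"offset": [0, 0, 0], "angular": [0, 0, 0], "gripper": 0.5}, {"offset": [0, 0, 0], "angular": [0, 0, 0], "gripper": 0.5}]}}

```text
t: 17.68
tool_pos: [631.7, -30.9, 230.9]
eef_rot: [-0.462, 0.535, 0.458, 0.539]
wrist_force: [-0.3, -0.7, -0.4]
width: 42.6
```

```bash
python3 -c "
from h import *
p,d=cap('wrist');cv2.imwrite('pics/w5.png',p[...,::-1]);to([632,-31,225],-.155)"
```

```text
1 rot [ 0.06 -0.02  0.41]
-1 rot [-1.7994e+02 -6.4000e-01 -4.0000e-02]
t 17.73 pos [631.6 -30.8 230.7] off mm [ 5.7 -0.4 -0.1] F [-0.1  0.2 -0.7] w 42.8
```

View pics/w5.png

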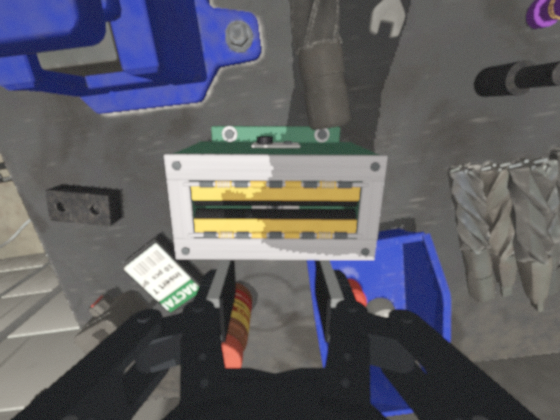

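The flaps at (275,193) and (275,226) look shut, the gripper is empty, and the other things stand where they were. I'll do a quick depth check of the flaps and then hand in.

```bash
python3 -c "
from h import *
for u,v in[(230,190),(230,197),(230,222),(230,230),(320,190),(320,197),(320,222),(320,230)]:print(u,v,world('wrist',u,v).round(1))
h=[world('wrist',u,v)[2] for u in(230,320) for v in(190,197,222,230)]
print(min(h))
if min(h)>112: robot.sign_off();print('signed')"
```

```text
230 190 [608.9 -67.4 119.6]
230 197 [615.3 -68.8 119.3]
230 222 [638.4 -73.5 119.5]
230 230 [646.1 -75.1 119.6]
320 190 [621.2  10.6 118.9]
320 197 [627.3   9.8 119.6]
320 222 [650.9   7.4 119.6]
320 230 [658.7   6.6 119.6]
118.8611380605845
the job is handed in; nothing more can be done
signed
```

The steel adapter is in the green pocket, pressed home onto the seat and held by the latch. Both flaps swung shut over it, and I handed the job in at about 18 s of the 59 s allowed.

- **Pressing:** the bolts gave resistance about 12 mm above the pad, then the pad moved about 4 mm to its hard stop. The highest wrist reading was 14.6 N upward, roughly 17 N on the pad once the adapter's weight is allowed for. That is a little over the suggested 12–15 N but under the 25 N limit. I saw forces only at the end of each move, so a short peak in between would not show.
- **Latch:** before letting go I pulled up with about 7 N and the adapter held, rising only about 1 mm from the hard stop. This is an indirect check; the latch and pad travel cannot be read directly.
- **Flaps:** after I withdrew, depth readings on both flaps were 118.9–119.6 mm, which means level and shut.
- **Rest of the bench:** the gripper is empty and stands about 11 cm above the pocket. In the last wrist picture nothing else looked moved; I did not measure the other items or take a final overview picture.

One small disagreement: at the hard stop there was a sideways force of about 6 N in x, which suggests a slight off-centre of around a millimetre. It eased once the pressing stopped.

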